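# Turn the glue tin's label to the code reader

### The arm

A 6-joint arm with a two-finger parallel gripper is mounted at the origin on the work surface. World frame = base frame: x ahead of the robot, y to its left, z up, the work surface at z = 0. Lengths are in mm, angles in rad, forces in N, time in s.
With the tool pointing down it reaches from about 300 to 875 mm from the base axis. Payload 6.4 kg.
Tool frame: the origin (TCP) lies midway between the tips of the shut fingers; the grasp point (between the pads) lies r.grip_point_offset behind it (r.grip_point_offset is the distance from the TCP to the grasp point, in mm); x points along the fingers, z is the direction in which the jaws open and shut, and the axes are right-handed (so a half turn about x gives the same grasp; the last joint's range is limited). The gripper opens to 88 mm and grips with 3 to 60 N. Pads are 18 mm wide; open, the fingers measure 123 mm over their backs; the gripper's body (75 mm by 187 mm) begins 45 mm behind the grasp point.
Start: joints at [-1.521, 0.181, 1.607, -0, 1.354, -0.206], TCP at [145.502, -556.301, 238.714] pointing down, gripper open.
Joint ranges: [-2.99, 2.99], [-0.89, 2.07], [0.3, 2.58], [-1.14, 4.28], [0, 2.63], [-3.12, 3.12]. Speed limits (rad/s): [2.57, 2.57, 3.01, 3.14, 3.14, 3.14].

### API

Orientations are given as a unit quaternion [w, x, y, z].
In Python, from bench import read_state, optics, r gives the robot as it stands. The module is installed in compiled form; this text tells all that it offers.
- The arm moves only by the shell command python3 -m creep 'ROWS' [OPENING] [FORCE]. ROWS is a JSON object of lists of equal length, an entry for each row: "delta_pos": the shift along the world's x, y, z in m, a list of three; "rotation": the turn, a rotation vector about the world's x, y, z in rad, a list of three. In form: {"delta_pos": [[tx, ty, tz], ...], "rotation": [[rx, ry, rz], ...]}. A call has 1 to 12 rows; each row shifts and turns the pose as measured when the row begins; what a row does not reach is not made up. A row lasts 1/10 s, in which the tool goes at most 50 mm and 8.59 degrees, less where a joint would pass 70% of its speed; a pose out of reach is approached as far as the arm can. A call with a gripper value outside its range is refused whole. OPENING is the opening, from -1 (shut) to 1 (fully open), set as the call begins (- or left out, the last holds). The fingers move at their own pace and stop on an object; FORCE is the grip in N (left out, the last holds). Time passes only in rows, so rows that do not move let the fingers close. It gives the time, the measured TCP pose, the force and the opening at its end, in the units of the state.
- read_state(): the state, without advancing time (a new reading comes with each control period).
- optics.capture(name): name is "scene" or "top" or "wrist"; returns the picture (480x640x3 uint8, red, green, blue); there is no depth.
- optics.camera_info(name): a dict with "mtx" (3x3 intrinsics, pixels), "origin" and "rotation" of the camera in the world; the wrist camera has in their place "tool_from_camera" (4x4, takes a point from camera to tool coordinates, whose origin is the TCP and whose axes are the tool frame's). Camera axes: x right, y down, z forward; pixel columns grow to the right and rows downward; lengths in mm; the calibration is good to about 2 mm. A picture is of the moment at which its call begins: read the wrist's pose just before it. camera_info takes no time and is no camera call.
- r.sign_off(): hands the job in, once; it reports no verdict.
The state is a dict: "time": time; "joint_pos": joint angles; "dq": joint speeds; "effort": joint torques, N m; "position": TCP position; "orientation": TCP orientation; "ft_force": force on the tool from outside, world axes, zero at the start; "moment": the same for the moment, N m; "opening": finger opening in mm.
Only numpy, scipy, OpenCV 4.12 (cv2) and the standard library are available. Lean on these libraries where they do the work, as an engineer would, in place of code of your own. Each camera call takes 0.05 s, during which the arm holds its last target. There are 200 camera calls.

### The job

The small glue tin on the wooden turntable has its barcode label turned away from the code reader. Push the turntable round by its upright pegs until the label squarely faces the reader's window, leaving the tin standing in the middle of the turntable, still and upright. Do not touch the tin with the robot or let it topple, and do not push the other things on the bench out of their places.

Things in the scene. Friction and masses are not known exactly. Their poses are not given: they have to be found in the camera images.
- turntable: Lazy-susan: round plywood deck, 260 mm across, 14 mm thick, its upper face 30 mm above the bench, on a fixed dark steel foot. Origin: on the turning axis at the bench top; x points (fixed) towards the reader. Four upright wooden pegs, 14 mm diameter, 60 mm tall (tops 90 mm above the bench), stand on the deck 90 degrees apart, 110 mm from the axis.
- deck (a joint): Angle of the turntable's deck on its foot, rad, growing counter-clockwise seen from above. It turns both ways (limits -6.2 and 6.2, starts between -0.75 and 0.75), needs about 1 N at a peg and stays where it is left, without spring or coasting.
- peg0 (a point): Centre of the top end of turntable peg 0 (14 mm diameter, 60 mm tall, the point is 90 mm above the bench); pegs 0, 1, 2, 3 follow each other counter-clockwise, 90 degrees apart, and turn with the deck.
- peg1 (a point): Centre of the top end of turntable peg 1 (14 mm diameter, 60 mm tall, the point is 90 mm above the bench); pegs 0, 1, 2, 3 follow each other counter-clockwise, 90 degrees apart, and turn with the deck.
- peg2 (a point): Centre of the top end of turntable peg 2 (14 mm diameter, 60 mm tall, the point is 90 mm above the bench); pegs 0, 1, 2, 3 follow each other counter-clockwise, 90 degrees apart, and turn with the deck.
- peg3 (a point): Centre of the top end of turntable peg 3 (14 mm diameter, 60 mm tall, the point is 90 mm above the bench); pegs 0, 1, 2, 3 follow each other counter-clockwise, 90 degrees apart, and turn with the deck.
- tin_center (a point): Bare-metal glue tin, 72 mm diameter, 75 mm tall, standing loose within 10 mm of the middle of the deck and carried round by it. On top a black screw cap (20 mm across, 14 mm tall), off-centre on the label's side, up to 119 mm above the bench. A white label with black bars covers 80 degrees of its side. Point: tin's centre, half-way up; x points out through the label's middle, z up.
- reader_window (a point): Middle of the window of the code reader: grey head (55 x 75 x 50 mm) on a post with a steel foot, 155 mm tall in all, fixed to the bench beside the turntable. The point is 207 mm from the turntable's axis and 117 mm above the bench; its -x axis points level to that axis. The rest of the reader lies behind the window (away from the turntable).
- tape_roll: Bystander: roll of paper tape lying flat, 96 mm across, 24 mm tall, beside the turntable, 223 mm from its axis. Origin: centre of its underside.
- small_jar: Bystander: amber glass jar, 52 mm across, 70 mm tall, beside the turntable, 219 mm from its axis. Origin: centre of its underside.
- screwdriver: Bystander: screwdriver lying on the bench, 210 mm long.
- hammer: Bystander: hammer lying on the bench.
- plain_tin: Bystander: a like tin without label, 72 mm across, standing on the bench. Origin: centre of its underside.
- glue_bottle: Bystander: white glue bottle, 76 mm across, 170 mm tall. Origin: centre of its underside.
- handsaw: Bystander: handsaw with orange handle, lying flat, about 440 mm long. Origin: middle of the blade, at the bench.
Not all that is in view belongs to the job. What is shaped like the part that bears reader_window but orange or pink is not meant. What is shaped like the part that bears tin_center but pink is not meant.

How it is judged (in metres and radians):
At the end, for the whole second after the job is handed in: Seen from above, the middle of the tin's label points at the reader's window within about 15 degrees (the window is under 55 mm to either side of the label's straight-ahead line); the tin stands upright on the deck, its centre within 30 mm of the turning axis; tin and deck are at rest (x of reader_window in the frame of tin_center above 0.12 m and y of reader_window in the frame of tin_center between -0.055 and 0.055 m and horizontal distance between tin_center and turntable below 0.03 m and angle between tin_center's own z axis and vertical below 0.08 rad and height (world z) of tin_center between 0.062 and 0.073 m and linear speed of tin below 0.02 m/s and angular speed of tin below 0.1 rad/s and velocity of joint deck between -0.05 and 0.05 rad/s); the robot touches nothing.
It fails at once if the robot touches the glue tin (more than 1 N) (contact force between any of the arm, the fingers and tin above 1 N).
It fails at once if the tin topples (angle between tin_center's own z axis and vertical above 0.5 rad).
It fails at once if a bystander is pushed more than 30 mm from its place (distance of any of tape_roll, small_jar, screwdriver, hammer, plain_tin, glue_bottle, handsaw from where it was at the start of the episode above 0.03 m).
It also fails if it takes over 48 s, if anything falls off the work surface, if the arm or the gripper's body presses on something with over 40 N, if the wrist force passes 120 N, or if a joint passes its speed limit or range.

## Working session

There is one attempt and no reset: what is moved stays moved. The work goes in short steps, Python scripts to look and compute and a shell command to move; the robot and the scene stay as the last step left them, time stands still between calls to the robot, and variables do not carry over. Pictures are saved under pics/ and viewed, about 8 in all and at most 12, crops included, and the job is handed in when it is done.

```bash
mkdir -p pics; python3 - <<'E'
from bench import read_state, optics, r
import cv2,numpy as np
a=optics.capture("top");b=optics.capture("scene")
cv2.imwrite("pics/top.png",a[:,:,::-1]);cv2.imwrite("pics/scene.png",b[:,:,::-1])
for n in("top","scene"):
    i=optics.camera_info(n);print(n,np.round(i["mtx"],1).tolist(),np.round(i["origin"],1).tolist(),np.round(i["rotation"],4).tolist())
s=read_state();print(s["time"],s["position"],s["orientation"],r.grip_point_offset)
E
```

```text
top [[488.4, 0.0, 324.7], [0.0, 488.4, 243.6], [0.0, 0.0, 1.0]] [341.0, -19.3, 1583.7] [0.0505, -0.6965, 0.7141, -0.0488]
scene [[440.0, 0.0, 325.9], [0.0, 440.0, 245.9], [0.0, 0.0, 1.0]] [1154.4, -509.1, 838.7] [-0.3533, 0.8317, 0.3906, -0.1757]
0.1 [ 145.47877267 -555.79468096  237.92489396] [ 0.55933178  0.43255242  0.56005986 -0.43171671] 18.700000000000003
```

View pics/top.png

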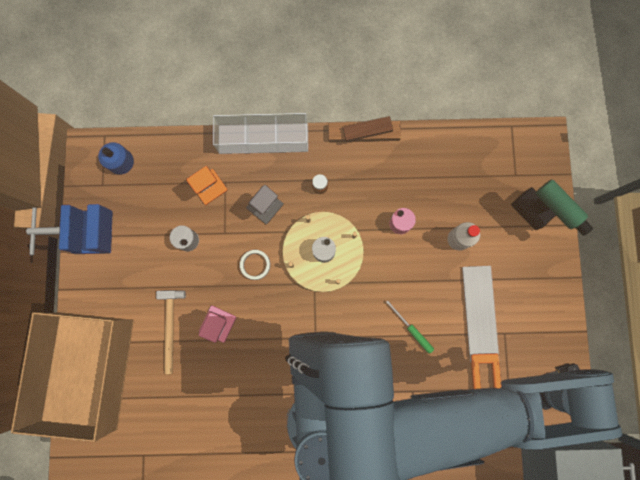

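View pics/scene.png

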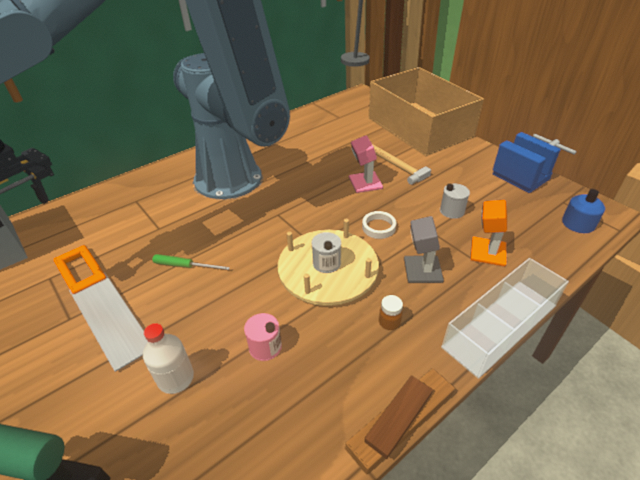

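Top view shows the turntable at (323,251), with the label cap near (326,241) and pegs near (301,220), (349,236), (334,282) and (285,265).
- **Reader candidates:** grey (265,203), orange (207,185), pink (216,325). I choose grey.
- **Tin candidates:** on the deck (323,250), pink (403,220), plain (182,237). I choose the one on the deck.

Next I check these choices in one close crop.

```bash
cat > h.py <<'E'
from bench import read_state, optics, r
import cv2,numpy as np
from scipy.spatial.transform import Rotation as R
def cam(n):
    i=optics.camera_info(n);q=np.array(i["rotation"])
    M=R.from_quat(q[[1,2,3,0]]).as_matrix() if q.size==4 else q
    return np.array(i["mtx"]),np.array(i["origin"]),M
def ray(n,p,z):
    K,o,M=cam(n);d=M@np.linalg.inv(K)@[p[0],p[1],1];return (o+d*(z-o[2])/d[2]).round(1)
def proj(n,X):
    K,o,M=cam(n);c=K@M.T@(np.array(X)-o);return (c[:2]/c[2]).round(1)
E
python3 - <<'E'
from h import *
a=cv2.imread("pics/top.png");b=cv2.imread("pics/scene.png")
hsv=cv2.cvtColor(a,cv2.COLOR_BGR2HSV)
# deck: pale yellow wood
m=((hsv[:,:,2]>150)&(hsv[:,:,0]>18)&(hsv[:,:,0]<35)&(hsv[:,:,1]>50)).astype(np.uint8)
n,l,s,c=cv2.connectedComponentsWithStats(m);k=1+s[1:,4].argmax()
cn=max(cv2.findContours((l==k).astype(np.uint8),0,1)[0],key=cv2.contourArea)
e=cv2.fitEllipse(cv2.convexHull(cn));print(e,s[k]);C=ray("top",e[0],30);print("axis",C)
for nm,p,z in(("reader",(265,203),150),("tape",(255,265),24),("jar",(320,182),70),("cap",(326,241),119)):
    w=ray("top",p,z);print(nm,w,np.hypot(*(w-C)[:2]))
print(proj("scene",C))
A=cv2.resize(a[180:310,225:385],None,fx=4.8,fy=4.4,interpolation=2)[:,:]
A=cv2.resize(a[185:305,235:375],(560,480),interpolation=2);B=cv2.resize(b[200:320,270:330+115],(700,480),interpolation=2)
B=cv2.resize(b[205:305,275:385],(528,480),interpolation=2)
cv2.imwrite("pics/c1.png",cv2.resize(np.hstack([A,B]),(800,353)))
E
```

```text
((322.6860046386719, 251.473876953125), (79.92516326904297, 81.1180648803711), 92.5521011352539) [ 282  212   82   80 4395]
axis [535.7 -11.2  30. ]
reader [671.6 157.7 150. ] 216.78565450693455
tape [498.2 206.9  24. ] 221.30038409365673
jar [754.   -8.3  70. ] 218.31926163304965
cap [556.3 -22.5 119. ] 23.495744295510118
[328.6 261.2]
```

View pics/c1.png

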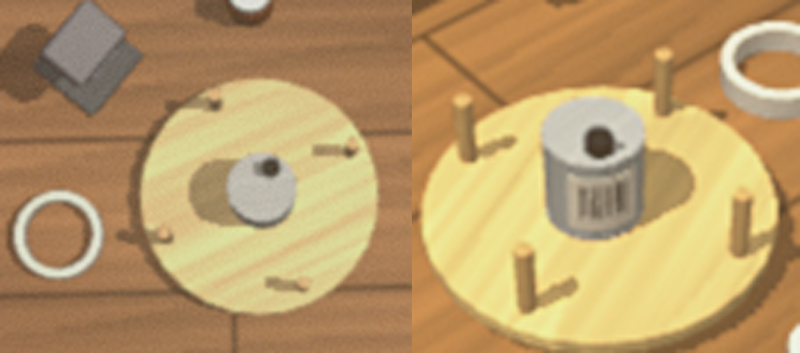

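The choices hold: grey reader with steel foot, and a bare-metal tin with a barcode on the deck. Crop peg tops are at (215,101), (352,148), (303,284) and (165,234), the cap at (270,167) and the tin top at (262,188).

```bash
python3 - <<'E'
from h import *
C=np.array([535.7,-11.2])
f=lambda x,y:(235+x/2.94,185+y/2.94)
def rep(n,w):
    d=w[:2]-C;print(n,w,"r",round(np.hypot(*d),1),"az",round(np.degrees(np.arctan2(d[1],d[0])),1))
for n,p,z in(("pA",(215,101),90),("pB",(352,148),90),("pC",(303,284),90),("pD",(165,234),90),("reader head",(85,40),155),("tin",(262,188),105),("cap",(270,167),119)):
    rep(n,ray("top",f(*p),z))
t=ray("top",f(262,188),105);c=ray("top",f(270,167),119);d=(c-t)[:2];print("label az top",np.degrees(np.arctan2(d[1],d[0])),np.hypot(*d))
# scene crop scale
g=lambda x,y:(275+(x-412)/3.53,205+y/3.53)
t2=ray("scene",g(594,128),105);c2=ray("scene",g(599,130),119);print(t2,c2)
s=ray("scene",(424,228),140);rep("reader scene",s)
l=ray("scene",g(601,200),67);print("label pt",l)
E
```

```text
pA [630.   31.3  90. ] r 103.4 az 24.3
pB [ 576.  -111.9   90. ] r 108.5 az -68.2
pC [434.3 -56.3  90. ] r 111.0 az -156.0
pD [490.1  86.3  90. ] r 107.6 az 115.1
reader head [684.  160.3 155. ] r 226.7 az 49.1
tin [534.  -16.2 105. ] r 5.3 az -108.8
cap [553.8 -25.  119. ] r 22.8 az -37.3
label az top -23.962488974578235 21.66748716395139
[537.3 -17.7 105. ] [552.8 -25.7 119. ]
reader scene [681.6 166.6 140. ] r 230.0 az 50.6
label pt [565.3 -35.1  67. ]
```

```bash
python3 - <<'E'
from h import *
s=read_state();q=s["orientation"];print(R.from_quat(np.array(q)[[1,2,3,0]]).as_matrix().round(2), s["opening"])
C=np.array([535.7,-11.2])
for a in range(-172,-60,12): print(a,(C+110*np.array([np.cos(np.radians(a)),np.sin(np.radians(a))])).round(0))
E
python3 -m creep '{"delta_pos":[[0.02,0.045,0],[0.02,0.045,0],[0.02,0.045,0],[0.02,0.045,0],[0.02,0.045,0],[0.02,0.045,0],[0.02,0.045,0],[0.02,0.045,0]],"rotation":[[0,0,0],[0,0,0],[0,0,0],[0,0,0],[0,0,0],[0,0,0],[0,0,0],[0,0,0]]}' -1 20
```

```text
[[-0.    0.97  0.25]
 [ 0.    0.25 -0.97]
 [-1.    0.   -0.  ]] 88.04136811559017
-172 [427. -27.]
-160 [432. -49.]
-148 [442. -69.]
-136 [457. -88.]
-124 [ 474. -102.]
-112 [ 494. -113.]
-100 [ 517. -120.]
-88 [ 540. -121.]
-76 [ 562. -118.]
-64 [ 584. -110.]
time: 0.9
position: [302.4, -190.8, 232.7]
orientation: [0.555, 0.437, 0.559, -0.433]
ft_force: [0.2, -0.2, -0.5]
opening: 25.8
```

```bash
python3 -m creep '{"delta_pos":[[0.031,0.04,-0.01],[0.031,0.04,-0.01],[0.031,0.04,-0.01],[0.031,0.04,-0.01],[0,0.024,-0.03],[0,0,-0.025],[0,0,-0.02],[0,0,0]],"rotation":[[0,0,0],[0,0,0],[0,0,0],[0,0,0],[0,0,0],[0,0,0],[0,0,0],[0,0,0]]}'
python3 - <<'E'
from h import *
cv2.imwrite("pics/s2.png",cv2.resize(optics.capture("scene")[150:330,220:460,::-1],(800,600)))
E
```

```text
time: 1.7
position: [422.2, -1.9, 117.1]
orientation: [0.559, 0.435, 0.559, -0.43]
ft_force: [0.7, -0.1, 0.7]
opening: 0.8
```

View pics/s2.png

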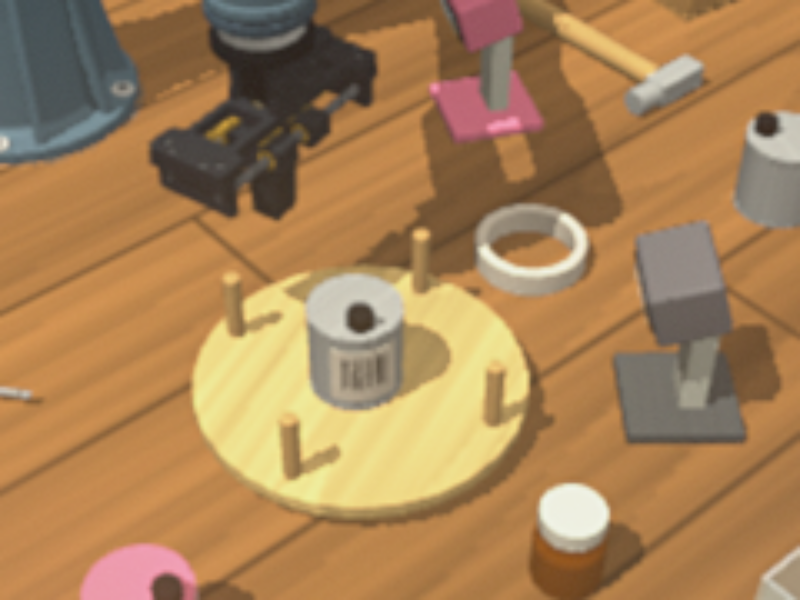

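Fingers are above the gap between the near pegs, crop (275,200), clear of the tin. I descend and start the arc.

```bash
python3 -m creep '{"delta_pos":[[0,0,-0.026],[0,0,-0.026],[0.004,-0.017,0],[0.001,-0.011,0],[0.003,-0.011,0],[0.004,-0.011,0],[0.005,-0.0105,0],[0.006,-0.010,0],[0,0,0]],"rotation":[[0,0,0],[0,0,0],[0,0,0],[0,0,0],[0,0,0],[0,0,0.1],[0,0,0.1],[0,0,0.1],[0,0,0]]}'
python3 - <<'E'
from h import *
cv2.imwrite("pics/s3.png",cv2.resize(optics.capture("scene")[150:330,220:460,::-1],(800,600)))
E
```

```text
time: 2.65
position: [453.4, -80.7, 74.8]
orientation: [0.624, 0.348, 0.613, -0.338]
ft_force: [-0.4, 0.2, 0.4]
opening: 0.6
```

View pics/s3.png

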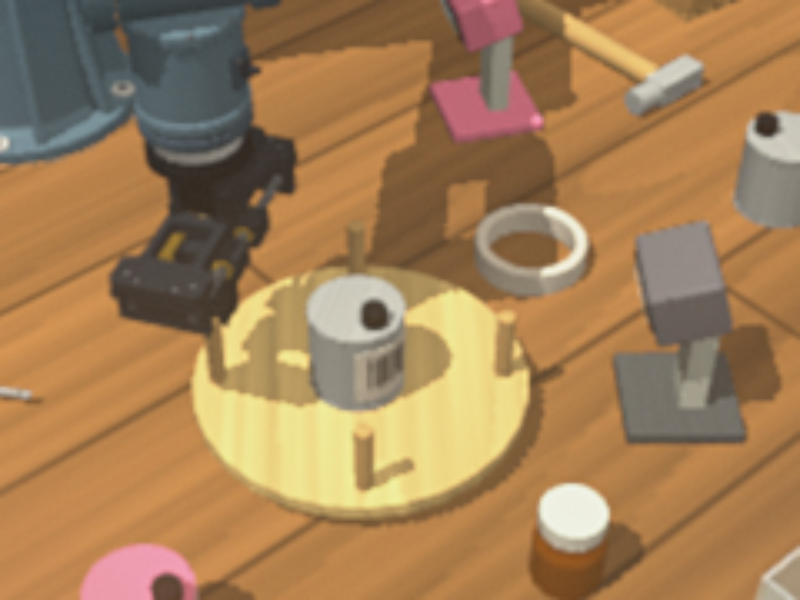

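```bash
python3 -m creep '{"delta_pos":[[0.006,-0.0095,-0.005],[0.008,-0.008,-0.003],[0.009,-0.007,0],[0.010,-0.0055,0],[0.0105,-0.0045,0],[0,0,0],[0,0,0]],"rotation":[[0,0,0.1],[0,0,0.1],[0,0,0.1],[0,0,0.1],[0,0,0.1],[0,0,0],[0,0,0]]}'
cat > m.py <<'E'
from h import *
import sys
C=np.array([535.7,-11.2]);p=np.array(read_state()["position"])[:2]-C
print("tcp r",np.hypot(*p),"az",np.degrees(np.arctan2(p[1],p[0])))
b=optics.capture("scene")[:,:,::-1];a=optics.capture("top")[:,:,::-1]
A=cv2.resize(a[185:305,235:375],(400,343),interpolation=2);B=cv2.resize(b[205:305,275:385],(377,343),interpolation=2)
cv2.imwrite(sys.argv[1],np.hstack([A,B]))
E
python3 m.py pics/s4.png
```

```text
time: 3.4
position: [495.6, -113.8, 69.1]
orientation: [0.686, 0.187, 0.681, -0.175]
ft_force: [0.2, 0.2, 0.1]
opening: 0.2
tcp r 110.17253472938222 az -111.32580815915942
```

View pics/s4.png

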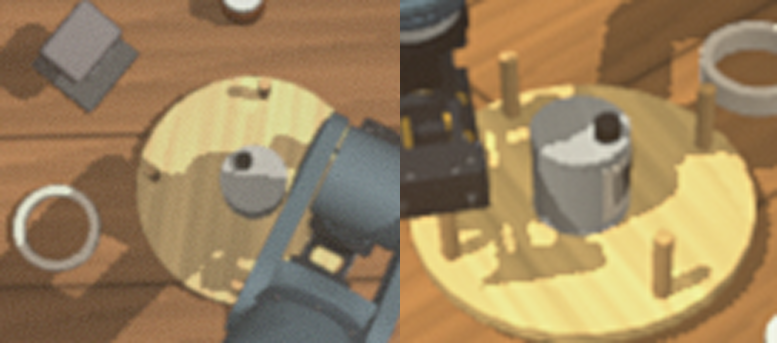

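The deck is turning well: peg tops at crop (264,86) and (153,175), cap (242,159), tin centre (253,181).

```bash
cat > n.py <<'E'
from h import *
import sys,json
C=np.array([535.7,-11.2]);az=lambda d:round(float(np.degrees(np.arctan2(d[1],d[0]))),1)
f=lambda p:(235+p[0]/2.857,185+p[1]/2.857)
P,t,c=json.loads(sys.argv[1])
for p in P:
    w=ray("top",f(p),90)[:2]-C;print("peg",az(w),np.hypot(*w))
T=ray("top",f(t),105)[:2];K=ray("top",f(c),119)[:2];d=K-T
W=C+207*np.array([np.cos(np.radians(50)),np.sin(np.radians(50))])
print("tin off",T-C,"label",az(d),np.hypot(*d),"want",az(W-T))
E
python3 n.py '[[[264,86],[153,175]],[253,181],[242,159]]'
```

```text
peg -9.5 107.78000742252706
peg 83.8 105.21938984806935
tin off [ 0.2 -3.3] label 26.6 24.596747752497688 want 50.6
```

```bash
python3 -m creep '{"delta_pos":[[0.010,-0.0035,0],[0.010,-0.0025,0],[0.010,-0.001,0],[0.010,-0.0005,0],[0,0,0],[0,0,0]],"rotation":[[0,0,0.1],[0,0,0.1],[0,0,0.1],[0,0,0.07],[0,0,0],[0,0,0]]}'
python3 -m creep '{"delta_pos":[[-0.015,0,0],[-0.02,0,0],[-0.01,-0.01,0.03],[0,-0.02,0.04],[0,-0.03,0.04],[0,-0.045,0.02],[0,-0.045,0],[0,-0.045,0],[0,0,0],[0,0,0]],"rotation":[[0,0,0],[0,0,0],[0,0,0],[0,0,0],[0,0,0],[0,0,0],[0,0,0],[0,0,0],[0,0,0],[0,0,0]]}'
python3 m.py pics/s5.png
```

```text
time: 4.1
position: [532.3, -119.2, 68.9]
orientation: [0.705, 0.058, 0.705, -0.045]
ft_force: [-0.0, -0.9, -0.4]
opening: 0.3
time: 5.1
position: [476.3, -315.9, 203.9]
orientation: [0.703, 0.066, 0.706, -0.053]
ft_force: [0.2, 0.4, 0.2]
opening: 0.3
tcp r 310.4231211451973 az -101.0336936223333
```

View pics/s5.png

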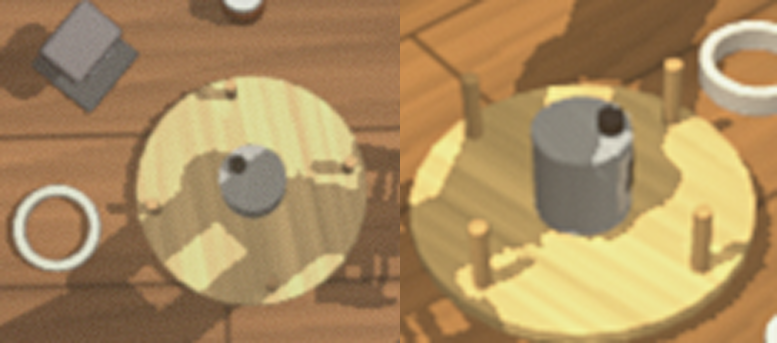

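Left crop: peg tops at (232,92), (349,161), (270,288) and (153,206), tin at (252,181), cap at (236,163). Right crop: the label is just in sight at the tin's right edge, and the tin is standing.

```bash
python3 n.py '[[[232,92],[349,161],[270,288],[153,206]],[252,181],[236,163]]'
```

```text
peg 9.7 101.96121811747837
peg -78.8 109.70742910122358
peg -170.7 115.01395567495283
peg 102.0 107.43975055816169
tin off [ 0.2 -2.3] label 42.8 24.27117632089558 want 50.4
```

```bash
python3 - <<'E'
from h import *
g=lambda x,y:(275+(x-400)/3.43,205+y/3.43)
t=ray("scene",g(582,129),105);c=ray("scene",g(611,113),119);d=c-t
print(t,c,np.degrees(np.arctan2(d[1],d[0])),np.hypot(*d[:2]))
# label's visible left edge at mid-height
print(ray("scene",g(608,165),67))
s=read_state();print(s["time"],s["ft_force"])
cv2.imwrite("pics/w.png",optics.capture("wrist")[:,:,::-1])
E
```

```text
[543.4 -18.  105. ] [555.5  -1.2 119. ] 54.23712939983671 20.70386437358979
[553.7  -2.5  67. ]
5.2 [ 0.13779292 -0.17545215 -0.49025377]
```

View pics/w.png

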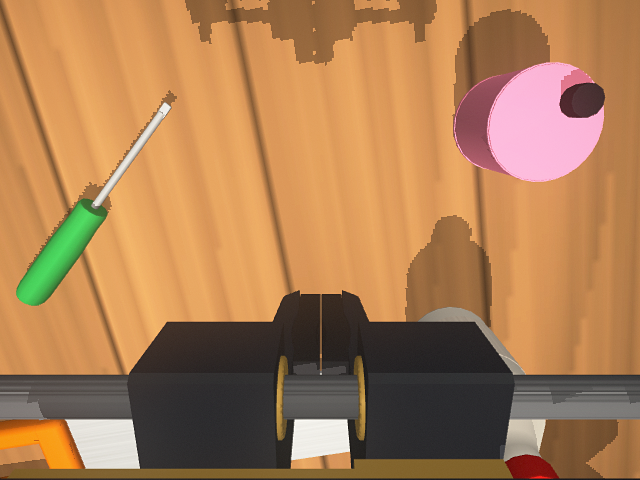

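The wrist view shows only the pink decoy tin, the screwdriver and part of the glue bottle, with nothing touching the fingers. Top and scene cap estimates (43° and 54°) bracket the wanted 50°, and the peg count gives 48°, all within tolerance. I am handing in.

```bash
python3 -c "
from bench import r
print(r.sign_off())"
```

```text
the job is handed in; nothing more can be done
None
```

I pushed the near peg counter-clockwise with the shut fingers, turning the deck about 77°. The label should now face the grey reader to within about 8°, against a limit of about 15°. I then backed the arm well clear and handed the job in at about 5.3 s.

- **Direction:** the reader lies at about 50° as seen from the tin. The label's direction came out as 43° from the cap in the top view, 54° from the cap in the scene view, and about 48° from the peg rotation. These disagree by up to 11°. The 43° figure is probably low, because the tin's visible side shifts the centre I marked for it.
- **Tin:** it stands upright about 2–3 mm from the axis in the top view. The scene view put it about 10 mm off, still inside the 30 mm limit.
- **Robot and bystanders:** the wrist force stayed under 1 N at every reading, and nothing touched the fingers at the end. In the last pictures the tape and jar looked unmoved. I did not measure the bystanders again after the push.

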